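Make up two cocoa analysis kits

ROBOT

A 6-joint arm with a two-finger parallel gripper is mounted at the origin on the work surface. World frame = base frame: x ahead of the robot, y to its left, z up, the work surface at z = 0. Lengths are in m, angles in rad, forces in N, time in s.
With the tool pointing down it reaches from about 0.275 to 0.875 m from the base axis. Payload 12.5 kg.
Tool frame: the origin (TCP) lies on the centre line of the jaws, within the pads' length; the fingertips stand r.finger_overhang ahead of it and the grasp point (between the pads) lies 3 mm ahead of it (r.finger_overhang is the distance from the TCP to the fingertips, in m); z points along the fingers, y is the line along which they close (so a half turn about z gives the same grasp; the last joint's range is limited). The gripper opens to 85 mm and grips with 20 to 120 N. Pads are 22 mm wide; open, the fingers measure 114 mm over their backs; the gripper's body (76 mm by 85 mm) begins 54 mm behind the grasp point. The pads swing forward as they close: fully open they stand 13 mm farther back than shut.
Start: joints at [1.081, 0.351, 1.652, -0, 1.139, -0.085], TCP at [0.217, 0.506, 0.253] pointing down, gripper open.
Joint ranges: [-2.75, 2.75], [-0.79, 2.1], [0.01, 2.65], [-1.57, 4.71], [0.07, 3.14], [-2.87, 2.87]. Speed limits (rad/s): [2.22, 2.22, 2.79, 3.14, 3.14, 3.14].

INTERFACE

Orientations are given as a unit quaternion [x, y, z, w].
In Python, from cell import r, optics gives the robot as it stands. The module is installed in compiled form; this text tells all that it offers. Calls block until the motion is done:
- r.move_to(position, orientation): joint-space move of the TCP to a pose.
- r.move_linear(position, rot=None, vel=0.15): straight line of the TCP; rot=None keeps the orientation; vel is the mean speed in m/s.
- r.set_joints(angles): joint-space move.
- r.set_gripper(opening, squeeze=None): opening from 0.0 (shut) to 1.0 (fully open); squeeze is the grip in N (None keeps the last); returns when the fingers have stopped.
- r.sleep(seconds).
- r.inverse_kinematics(position, orientation): joint angles nearest the present ones, or None.
- optics.get_image(name): name is "side" or "top" or "wrist"; returns a dict with "pixels" (384x512x3 uint8, red, green, blue), "depth" (384x512 float32, m along the optical axis (not along the pixel's ray), 0 where there is no reading), "fx", "fy", "cx", "cy" (pixels), "camera_from_world" (4x4, takes a point from world to camera coordinates); the wrist camera has in their place "mount" (4x4, takes a point from camera to tool coordinates, whose origin is the TCP and whose axes are the flange's). Camera axes: x right, y down, z forward; pixel columns grow to the right and rows downward; lengths in m; the calibration is good to about 2 mm. A picture is of the moment at which its call begins: read the wrist's pose just before it.
A pose or a line that the arm cannot do raises r.PlanningError and nothing moves.
- r.hand_in(): hands the job in; it is judged then, once.
Readings, each from a call of its own:
- r.current_t(): time.
- r.current_q(): joint angles.
- r.current_qvel(): joint speeds.
- r.current_effort(): joint torques, N m.
- r.current_tool_pos(): TCP position.
- r.current_ee_rot(): TCP orientation.
- r.current_contact_force(): force on the tool from outside, world axes, zero at the start.
- r.current_torque(): the same for the moment, N m.
- r.current_opening(): opening from 0.0 (shut) to 1.0 (fully open).
- r.current_finger_force(): force on a finger pad.
Only numpy, scipy, OpenCV 4.12 (cv2) and the standard library are available. Lean on these libraries where they do the work, as an engineer would, in place of code of your own. Each camera call takes 0.05 s, during which the arm holds its last target. There are 200 camera calls.

TASK

Make up the two cocoa analysis kits, one thing to a compartment. In the long tray with three compartments, starting at its handle end, stand the small white bottle, then the carton in the middle, then the small black-capped vial; in the short tray with two, stand the metal-lidded jar at the handle end and the steel weight in the other. Set each thing down gently, upright and flat on the tray's floor, without dropping it or knocking any over, and leave the stoppered flask and the porcelain crucible standing where they are.

Things in the scene. Friction and masses are not known exactly. Their poses are not given: they have to be found in the camera images.
- bottle_mid (a point): Plain white plastic sample bottle, the tallest of the stock, 92 mm high: round body 42 mm in diameter up to 68 mm, then a shoulder and a white screw cap 29 mm in diameter. Loose, about 0.09 kg, upright. The point is its centre, half-way up, on its axis; z is its upward axis.
- carton_mid (a point): Small brown cardboard carton (filter papers), 38 x 54 x 60 mm high, square-edged, loose, about 0.06 kg. The point is its centre, half-way up; its x axis runs along the 38 mm side, y along the 54 mm side, z up.
- vial_mid (a point): Small slender brown-glass vial with a black cap, 27 mm in diameter and 62 mm high (cap 25 mm in diameter, the top 18 mm). Loose, about 0.03 kg, upright. The point is its centre, half-way up, on its axis; z is its upward axis.
- jar_mid (a point): Squat jar full of dark brown cocoa with a plain metal lid, 58 mm high: body 52 mm in diameter, lid 54 mm in diameter over the top 18 mm. The widest of the stock. Loose, about 0.15 kg, upright. The point is its centre, half-way up, on its axis; z is its upward axis.
- weight_mid (a point): Polished steel balance weight, 62 mm high: cylinder 48 mm in diameter up to 40 mm, then a narrow neck and a knob 25 mm in diameter at the top. Loose, about 0.5 kg, upright. The point is its centre, half-way up, on its axis; z is its upward axis.
- tray_long: Long steel kit tray, 238 x 82 mm, three compartments, centres at x = +78 mm (handle end), 0 and -78 mm. Fixed. Compartments 74 x 74 mm inside, in a row along x, 4 mm walls; floor 4 mm thick, rim 18 mm above the bench. A dark flat loop handle 56 mm wide sticks out 28 mm past one end, the handle end. Origin: middle of the underside; x points to the handle end, z up.
- tray_short: Short steel kit tray, 160 x 82 mm, two compartments, centres at x = +39 mm (handle end) and -39 mm. Fixed. Compartments 74 x 74 mm inside, in a row along x, 4 mm walls; floor 4 mm thick, rim 18 mm above the bench. A dark flat loop handle 56 mm wide sticks out 28 mm past one end, the handle end. Origin: middle of the underside; x points to the handle end, z up.
- flask_mid (a point): Bystander: small stoppered glass flask with amber liquor in its bulb, 93 mm high, bulb 45 mm in diameter near the foot, thin neck 12 mm, white stopper. Loose among the stock, easily knocked over; not part of a kit, leave it. The point lies half-way up on its axis.
- crucible_mid (a point): Bystander: empty white porcelain crucible, an open cup 58 mm in diameter at the rim and 34 mm high. Loose among the stock; not part of a kit, leave it. The point lies half-way up on its axis.
Not all that is in view belongs to the job. Leave any yellow look-alike of the part that bears weight_mid alone.

How it is judged:
At the end, for the whole second after the job is handed in: Long tray from the handle end: bottle, carton, vial; short tray: jar at the handle end, then weight; each within 30 mm of its compartment's middle along each tray axis, on the floor (within 4 mm), tilt under 0.10 rad, at rest; flask and crucible upright within 30 mm of their start (x of bottle_mid in the frame of tray_long between 0.048 and 0.108 m and y of bottle_mid in the frame of tray_long between -0.03 and 0.03 m and height (world z) of bottle_mid below 0.054 m and angle between each of bottle_mid, carton_mid, vial_mid, jar_mid, weight_mid's own z axis and vertical below 0.1 rad and linear speed of each of bottle, carton, vial, jar, weight below 0.02 m/s and x of carton_mid in the frame of tray_long between -0.03 and 0.03 m and y of carton_mid in the frame of tray_long between -0.03 and 0.03 m and height (world z) of carton_mid below 0.038 m and x of vial_mid in the frame of tray_long between -0.108 and -0.048 m and y of vial_mid in the frame of tray_long between -0.03 and 0.03 m and height (world z) of each of vial_mid, weight_mid below 0.039 m and x of jar_mid in the frame of tray_short between 0.009 and 0.069 m and y of jar_mid in the frame of tray_short between -0.03 and 0.03 m and height (world z) of jar_mid below 0.037 m and x of weight_mid in the frame of tray_short between -0.069 and -0.009 m and y of weight_mid in the frame of tray_short between -0.03 and 0.03 m and distance of each of flask_mid, crucible_mid from where it was at the start of the episode below 0.03 m and angle between each of flask_mid, crucible_mid's own z axis and vertical below 0.35 rad); the robot touches nothing.
It fails at once if the flask or the crucible is pushed more than 30 mm or tipped over (distance of any of flask_mid, crucible_mid from where it was at the start of the episode above 0.03 m or angle between any of flask_mid, crucible_mid's own z axis and vertical above 0.35 rad).
It fails at once if a thing of the kits is dropped (moves faster than 0.6 m/s, a fall of about 18 mm, out of the fingers) ((linear speed of bottle above 0.6 m/s and contact force between the fingers and bottle below 0.02 N) or (linear speed of carton above 0.6 m/s and contact force between the fingers and carton below 0.02 N) or (linear speed of vial above 0.6 m/s and contact force between the fingers and vial below 0.02 N) or (linear speed of jar above 0.6 m/s and contact force between the fingers and jar below 0.02 N) or (linear speed of weight above 0.6 m/s and contact force between the fingers and weight below 0.02 N)).
It fails at once if a thing of the kits is knocked over (angle between any of bottle_mid, carton_mid, vial_mid, jar_mid, weight_mid's own z axis and vertical above 0.8 rad).
It also fails if it takes over 115 s, if anything falls off the work surface, if the arm or the gripper's body presses on something with over 40 N, if the wrist force passes 120 N, or if a joint passes its speed limit or range.

## Working session

There is one attempt and no reset: what is moved stays moved. The work goes in short steps, each a Python script; the robot and the scene stay as the last script left them, time stands still between calls to the robot, and variables do not carry over. Pictures are saved under pics/ and viewed, at most 14 in all, crops included, and the job is handed in when it is done.

```bash
mkdir -p pics; python3 - <<'E'
from cell import r, optics
import cv2,numpy as np
for n in ("top","side"):
    d=optics.get_image(n); cv2.imwrite(f"pics/{n}0.png",cv2.resize(d["pixels"][...,::-1],(800,600),interpolation=cv2.INTER_CUBIC))
    np.savez(f"{n}0.npz",**d)
    print(n,d["fx"],d["fy"],d["cx"],d["cy"]); print(np.round(d["camera_from_world"],3), (d["depth"]>0).mean())
print(r.finger_overhang,r.current_tool_pos(),r.current_ee_rot(),r.current_t())
E
```

```text
top 430.95836317459964 430.95836317459964 261.0006072721281 185.0477983580494
[[-0.002 -1.    -0.005  0.018]
 [-0.979  0.003 -0.204  0.583]
 [ 0.204  0.004 -0.979  1.037]
 [ 0.     0.     0.     1.   ]] 0.9958902994791666
side 420.24426033921293 420.24426033921293 257.77614714752946 196.98692387143103
[[ 0.768 -0.641 -0.    -0.441]
 [-0.444 -0.532 -0.721  0.311]
 [ 0.462  0.553 -0.693  0.668]
 [ 0.     0.     0.     1.   ]] 0.9958902994791666
0.022 [0.21645681 0.50532097 0.25280336] [ 2.01014146e-01  9.79588192e-01 -5.13586094e-04 -1.50759031e-04] 0.1
```

View pics/top0.png

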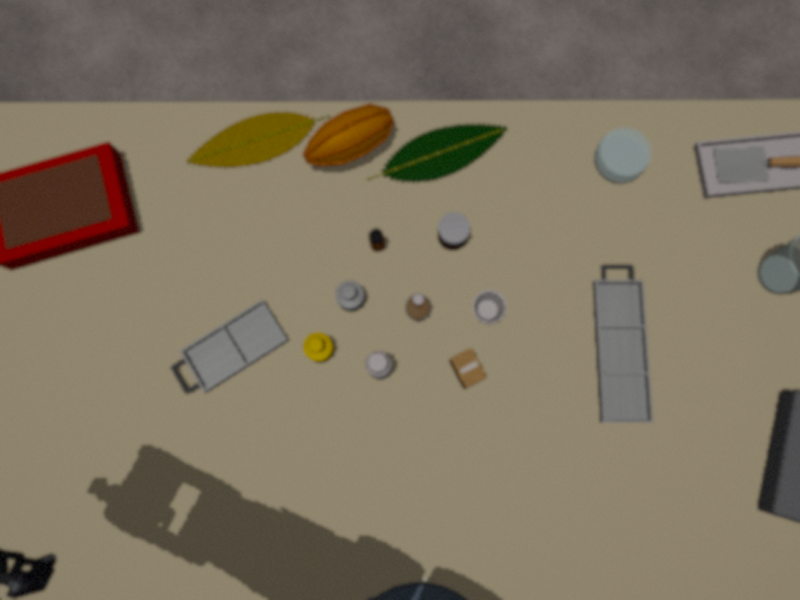

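View pics/side0.png

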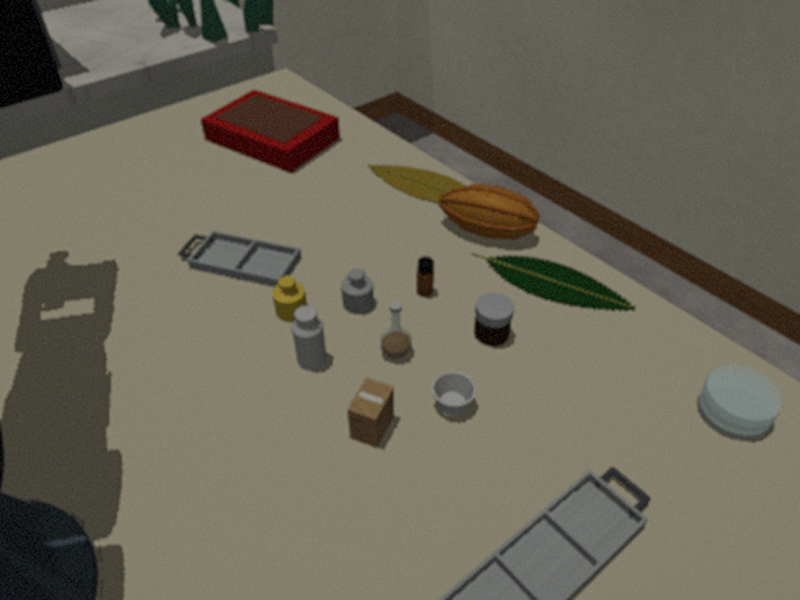

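Top view (800x600 px): 
- **Kit things:** vial (376,240), jar (454,230), steel weight (350,295), bottle (379,363), carton (468,368).
- **Leave alone:** flask (418,305), crucible (488,306), yellow look-alike weight (318,346).
- **Trays:** long at (622,350) with its handle at the top; short at (236,347) with its handle at the lower left.
- **Possible mix-ups:** the yellow weight for the steel one, and the flask's white stopper or the crucible for the white bottle.

```bash
cat > meas.py <<'E'
import numpy as np,cv2
H=dict(vial=.062,jar=.058,weight=.062,bottle=.092,carton=.060,flask=.093,crucible=.034,yellow=.062)
S=dict(vial=(376,240),jar=(454,230),weight=(350,295),bottle=(379,363),carton=(468,368),flask=(418,305),crucible=(488,306),yellow=(318,346))
def world(d):
    T=np.linalg.inv(d["camera_from_world"]); z=d["depth"]; v,u=np.mgrid[:z.shape[0],:z.shape[1]]
    P=np.stack([(u-d["cx"])/d["fx"]*z,(v-d["cy"])/d["fy"]*z,z],-1)
    return P@T[:3,:3].T+T[:3,3]
E
python3 - <<'E'
from meas import *
d=np.load("top0.npz"); W=world(d); s=np.load("side0.npz"); Ws=world(s)
m=(W[...,2]>.02).astype(np.uint8)
print("bench z",np.median(W[200:230,200:210,2]),W[200:230,200:210,2].std())
n,L,st,c=cv2.connectedComponentsWithStats(m,connectivity=4)
for k,(u,v) in S.items():
    u=round(u*.64);v=round(v*.64)
    ll=L[v-4:v+5,u-4:u+5]; l=np.bincount(ll[ll>0]).argmax(); P=W[L==l]; zt=np.percentile(P[:,2],95)
    T=P[P[:,2]>zt-.008]
    # side points near
    near=np.hypot(*(Ws[...,:2]-T.mean(0)[:2]).transpose(2,0,1))<.045
    Q=Ws[near&(Ws[...,2]>zt-.008)&(Ws[...,2]<zt+.02)]
    box=cv2.minAreaRect(T[:,:2].astype(np.float32)*1000); 
    print(k,l,len(P),"ztop %.3f"%zt,"top",T.mean(0)[:2].round(4),"rect",np.round(box[0],1),np.round(box[1],1),round(box[2],1),"side",Q.mean(0)[:2].round(4),len(Q))
# trays
for k,(u0,v0,u1,v1) in dict(long=(570,255,670,440),short=(160,290,300,400)).items():
    a,b,c_,e=[round(q*.64) for q in (u0,v0,u1,v1)]
    sub=W[b:e,a:c_]; px=d["pixels"][b:e,a:c_].astype(int)
    mm=((px.max(2)-px.min(2))<25).astype(np.uint8)   # grey
    n,L2,st2,_=cv2.connectedComponentsWithStats(mm); l=1+st2[1:,4].argmax()
    M=cv2.morphologyEx((L2==l).astype(np.uint8),cv2.MORPH_CLOSE,np.ones((5,5)))
    M=cv2.morphologyEx(M,cv2.MORPH_OPEN,np.ones((13,13)))
    cv2.imwrite(f"pics/m_{k}.png",M*255)
    cn=max(cv2.findContours(M,0,1)[0],key=cv2.contourArea)[:,0].astype(float)+[a,b]
    # cast on plane z=.018
    T=np.linalg.inv(d["camera_from_world"]); R=np.c_[(cn[:,0]-d["cx"])/d["fx"],(cn[:,1]-d["cy"])/d["fy"],np.ones(len(cn))]@T[:3,:3].T
    o=T[:3,3]; p=o+R*((.016-o[2])/R[:,2])[:,None]
    box=cv2.minAreaRect((p[:,:2]*1000).astype(np.float32)); print(k,box, "boxpts",cv2.boxPoints(box).round(0).tolist())
    print("  z stats",np.percentile(sub[M>0][:,2],[5,50,95]).round(4))
E
```

```text
bench z 0.03809888025804187 0.06880473030393087
vial 357 114 ztop 0.063 top [0.6651 0.0673] rect [521.9  47.4] [331.6  23.8] 8.2 side [0.6737 0.0684] 72
jar 343 377 ztop 0.060 top [ 0.6868 -0.0603] rect [536.7 -28.9] [ 52.1 363.7] 78.3 side [ 0.6875 -0.062 ] 366
weight 410 284 ztop 0.062 top [0.579  0.1131] rect [578.7 112.5] [21.4 22.8] 1.1 side [0.5783 0.1119] 80
bottle 515 242 ztop 0.093 top [0.4604 0.0628] rect [420.   35.4] [126.6  28. ] 33.6 side [0.4608 0.0625] 141
carton 512 368 ztop 0.062 top [ 0.4557 -0.0795] rect [425.5 -35.1] [ 55.8 152.3] 34.4 side [ 0.4547 -0.0812] 498
flask 432 225 ztop 0.092 top [ 5.603e-01 -1.000e-04] rect [560.2  -0.6] [14.5 14.8] 0.1 side [ 0.5596 -0.0008] 55Traceback (most recent call last):
  File "<stdin>", line 8, in <module>
ValueError: attempt to get argmax of an empty sequence
```

```bash
python3 - <<'E'
from meas import *
d=np.load("top0.npz"); s=np.load("side0.npz"); d=dict(d); s=dict(s)
d["depth"]=cv2.medianBlur(d["depth"],3); s["depth"]=cv2.medianBlur(s["depth"],3)
W=world(d); Ws=world(s)
G=dict(vial=(.667,.068),jar=(.687,-.061),weight=(.579,.113),bottle=(.4605,.063),carton=(.455,-.08),flask=(.560,0),crucible=(.555,-.115),yellow=(.49,.165))
for k,g in G.items():
    for nm,X in (("top",W),("side",Ws)):
        for _ in range(2):
            near=np.hypot(X[...,0]-g[0],X[...,1]-g[1])<.042
            T=X[near&(abs(X[...,2]-H[k])<.006)]
            if len(T)<5: break
            box=cv2.minAreaRect(T[:,:2].astype(np.float32)*1000)
        print(k,nm,len(T),"mean",T.mean(0).round(4),"rect",np.round(box[0],1),np.round(box[1],1),round(box[2],1))
for k,(u0,v0,u1,v1) in dict(long=(570,255,670,440),short=(160,290,300,400)).items():
    a,b,c_,e=[round(q*.64) for q in (u0,v0,u1,v1)]
    px=cv2.GaussianBlur(d["pixels"],(3,3),0)[b:e,a:c_].astype(int)
    mm=((px[...,0]-px[...,2])<22).astype(np.uint8)
    M=cv2.morphologyEx(mm,cv2.MORPH_CLOSE,np.ones((5,5)))
    M=cv2.morphologyEx(M,cv2.MORPH_OPEN,cv2.getStructuringElement(2,(15,15)))
    cn=max(cv2.findContours(M,0,1)[0],key=cv2.contourArea)[:,0].astype(float)+[a,b]
    T=np.linalg.inv(d["camera_from_world"]); R=np.c_[(cn[:,0]-d["cx"])/d["fx"],(cn[:,1]-d["cy"])/d["fy"],np.ones(len(cn))]@T[:3,:3].T
    o=T[:3,3]; p=o+R*((.016-o[2])/R[:,2])[:,None]
    box=cv2.minAreaRect((p[:,:2]*1000).astype(np.float32)); print(k,np.round(box[0],1),np.round(box[1],1),box[2],cv2.boxPoints(box).round(0).tolist())
    # handle pixel (dark)
im=cv2.resize(d["pixels"][130:260,180:330,::-1],None,fx=4,fy=4,interpolation=cv2.INTER_CUBIC); cv2.imwrite("pics/crop1.png",im)
E
```

```text
vial top 69 mean [0.6742 0.0689 0.0604] rect [674.2  68.6] [21.1 21.7] 89.1
vial side 73 mean [0.6738 0.0689 0.0605] rect [675.3  69.3] [23.  23.4] 53.2
jar top 321 mean [ 0.689  -0.0607  0.0566] rect [689.9 -60.3] [49.6 51.7] 89.1
jar side 367 mean [ 0.6876 -0.0618  0.0571] rect [690.  -59.4] [53.1 52.2] 43.7
weight top 71 mean [0.5791 0.1133 0.0597] rect [579.  113.6] [20.4 21.2] 89.4
weight side 72 mean [0.5789 0.1126 0.0605] rect [580.7 115.2] [24.2 20.7] 53.1
bottle top 110 mean [0.4615 0.0633 0.0903] rect [461.4  64. ] [24.3 26.8] 0.3
bottle side 134 mean [0.4609 0.0631 0.0908] rect [461.1  64.9] [26.8 28.7] 0.7
carton top 333 mean [ 0.4562 -0.0802  0.0583] rect [456.5 -80.3] [54. 38.] 26.9
carton side 497 mean [ 0.4547 -0.0811  0.0593] rect [457.  -78.7] [55.4 38.9] 27.5
flask top 34 mean [5.608e-01 1.000e-04 9.090e-02] rect [561.   -0.6] [14.9 12.7] 89.2
flask side 45 mean [ 5.601e-01 -2.000e-04  9.150e-02] rect [561.6   1.5] [16.4 14.4] 50.8
crucible top 96 mean [ 0.5616 -0.1235  0.0302] rect [ 559.  -119.7] [54.7 55.9] 89.9
crucible side 194 mean [ 0.5619 -0.1148  0.0316] rect [ 558.9 -117.4] [55.3 54.2] 46.5
yellow top 71 mean [0.4925 0.1644 0.0597] rect [492.2 163.8] [20.3 22.8] 1.1
yellow side 75 mean [0.4921 0.1636 0.0605] rect [493.2 164.8] [23.3 21.4] 23.3
long [ 491.1 -338.5] [ 87.3 239.8] 89.81957244873047 [[371.0, -382.0], [611.0, -383.0], [611.0, -295.0], [371.0, -294.0]]
short [497.1 310.6] [ 87.1 169.7] 33.092247009277344 [[414.0, 358.0], [507.0, 216.0], [580.0, 263.0], [487.0, 405.0]]
```

View pics/crop1.png

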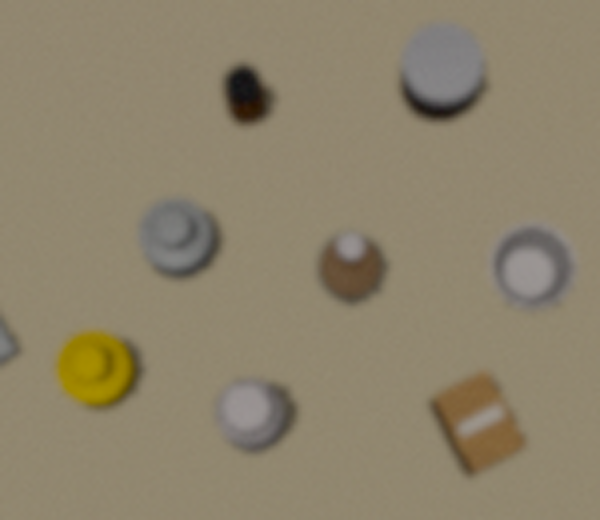

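The crop confirms the picks: grey weight (178,235), yellow look-alike (96,366), bottle (250,412), flask with its stopper (350,262), crucible (530,262), vial (245,93), jar (440,70), carton (478,422). Next I'll refine the trays from the depth image, check the IK, then pick the bottle.

```bash
cat > arm.py <<'E'
import numpy as np
from scipy.spatial.transform import Rotation as Ro
from cell import r, optics
def quat(th):
    y=np.array([np.cos(th),np.sin(th),0]); z=np.array([0,0,-1.]); return Ro.from_matrix(np.c_[np.cross(y,z),y,z]).as_quat()
def best(p,th):
    c=[]
    for t in (th,th+np.pi):
        q=r.inverse_kinematics(p,quat(t))
        if q is not None: c.append((abs(np.array(q)-r.current_q()).max(),t))
    return quat(min(c)[1])
def over(x,y,z,th): r.move_to([x,y,z],best([x,y,z],th))
def pick(x,y,h,th,N,zt=.26):
    over(x,y,.18,th); r.move_linear([x,y,h-.003],vel=.12)
    r.set_gripper(0.,N); r.sleep(.2)
    print("opening %.3f mm"%(r.current_opening()*85),"force",np.round(r.current_finger_force(),1))
    r.move_linear([x,y,zt],vel=.15)
    print("lifted: opening %.3f mm"%(r.current_opening()*85), np.round(r.current_contact_force(),1))
def place(x,y,h,th,zt=.26):
    over(x,y,zt,th); r.move_linear([x,y,h+.03],vel=.15); r.move_linear([x,y,h+.0015],vel=.03)
    r.sleep(.2); print("at floor F",np.round(r.current_contact_force(),1))
    r.set_gripper(1.); r.sleep(.1); r.move_linear([x,y,.2],vel=.15); print("t",r.current_t())
def snap(n,name,crop=None):
    import cv2
    d=optics.get_image(n); cv2.imwrite(f"pics/{name}.png",cv2.resize(d["pixels"][...,::-1],(800,600),interpolation=cv2.INTER_CUBIC)); np.savez(name+".npz",**d)
E
python3 - <<'E'
from meas import *
from arm import *
for f in ("top","side"):
    d=dict(np.load(f+"0.npz")); W=world({**d,"depth":cv2.medianBlur(d["depth"],3)})
    for k,c in dict(long=(.491,-.3385,0),short=(.497,.3106,123.1)).items():
        a=np.deg2rad(c[2]); D=W[...,:2]-c[:2]; X=D[...,0]*np.cos(a)+D[...,1]*np.sin(a); Y=-D[...,0]*np.sin(a)+D[...,1]*np.cos(a)
        m=(abs(Y)<.055)&(abs(X)<(.13 if k=="long" else .095))&(W[...,2]>.011)&(W[...,2]<.024)
        m&=~(( X>(.122 if k=="long" else .084)))
        P=W[m][:,:2]*1000; b=cv2.minAreaRect(P.astype(np.float32)); 
        print(f,k,len(P),np.round(b[0],1),np.round(b[1],1),round(b[2],2),"X",np.percentile(X[m],[1,99]).round(4),"Y",np.percentile(Y[m],[1,99]).round(4))
print(r.finger_overhang)
for p,t in (((.461,.0638,.042),90),((.569,-.3385,.046),90),((.4567,-.0795,.035),117),((.413,-.3385,.04),90),((.69,-.06,.042),0),((.476,.343,.046),33),((.518,.278,.04),33),((.675,.069,.04),90),((.5795,.1135,.035),30)):
    print(p,[None if (q:=r.inverse_kinematics(p,quat(np.deg2rad(a)))) is None else np.round(q,2).tolist() for a in (t,t+180)])
E
```

```text
top long 538 [ 491.6 -341.9] [ 84.  241.2] 89.63 X [-0.1198  0.1181] Y [-0.0448  0.0386]
top short 431 [496.5 311.1] [ 83.7 166.1] 32.72 X [-0.082   0.0814] Y [-0.041   0.0418]
side long 1223 [ 492.  -340.1] [ 83.  242.1] 89.75 X [-0.1134  0.1185] Y [-0.0432  0.0397]
side short 562 [498.3 311.7] [ 86. 167.] 32.59 X [-0.0821  0.0797] Y [-0.0429  0.0408]
0.022
(0.461, 0.0638, 0.042) [[0.04, 0.55, 2.01, -0.0, 0.58, -1.53], [0.04, 0.55, 2.01, -0.0, 0.58, 1.61]]
(0.569, -0.3385, 0.046) [[-0.61, 0.8, 1.46, -0.0, 0.88, -2.18], [-0.61, 0.8, 1.46, -0.0, 0.88, 0.96]]
(0.4567, -0.0795, 0.035) [[-0.27, 0.57, 2.01, -0.0, 0.56, -2.31], [-0.27, 0.57, 2.01, -0.0, 0.56, 0.83]]
(0.413, -0.3385, 0.04) [[-0.77, 0.64, 1.83, -0.0, 0.67, -2.34], [-0.77, 0.64, 1.83, -0.0, 0.67, 0.8]]
(0.69, -0.06, 0.042) [[-0.15, 0.85, 1.37, -0.0, 0.93, -0.15], None]
(0.476, 0.343, 0.046) [[0.55, 0.69, 1.68, -0.0, 0.76, -0.03], None]
(0.518, 0.278, 0.04) [[0.41, 0.71, 1.68, -0.0, 0.75, -0.16], None]
(0.675, 0.069, 0.04) [[0.03, 0.83, 1.41, -0.0, 0.9, -1.54], [0.03, 0.83, 1.41, -0.0, 0.9, 1.6]]
(0.5795, 0.1135, 0.035) [[0.11, 0.72, 1.68, -0.0, 0.75, -0.41], [0.11, 0.72, 1.68, -0.0, 0.75, 2.73]]
```

```bash
cat >> arm.py <<'E'
def slot(t,dx):
    cx,cy,a=dict(long=(.4917,-.341,np.deg2rad(-.3)),short=(.497,.3113,np.deg2rad(122.7)))[t]
    return cx+dx*np.cos(a),cy+dx*np.sin(a),a-np.pi/2 if t=="short" else a+np.pi/2
E
python3 - <<'E'
from arm import *
x,y,a=slot("long",.078)
pick(.4613,.0638,.046,np.pi/2,25); snap("side","side1")
place(x,y,.046,a); snap("side","side2")
E
```

```text
opening 41.391 mm force 24.7
lifted: opening 41.020 mm [ 0.9 -0.7 -1.1]
at floor F [-0.3  0.3 -1.2]
t 11.5583
```

View pics/side1.png

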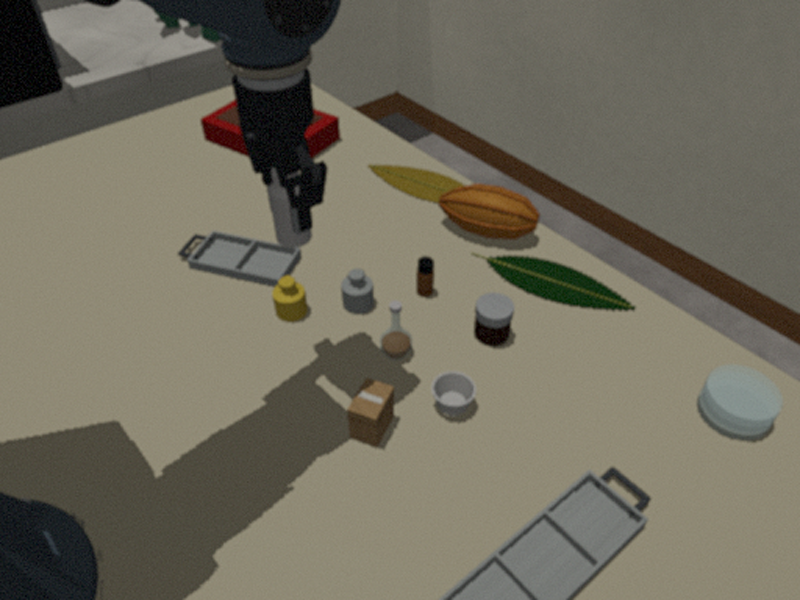

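View pics/side2.png

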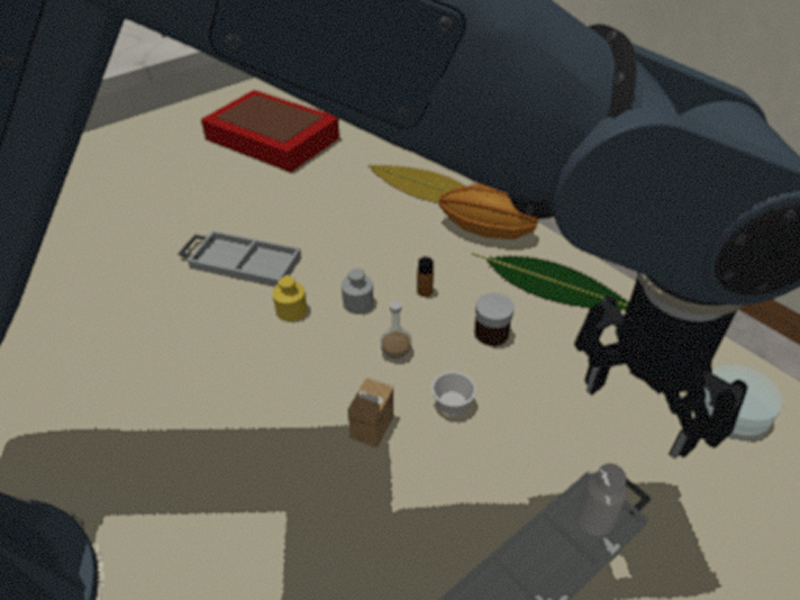

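First picture: the bottle is held at (293,215) with everything else undisturbed. Second: it stands in the handle-end compartment at about (605,500). Carton and vial next, stopping if a grip width is wrong.

```bash
python3 - <<'E'
from arm import *
d=np.deg2rad
pick(.4567,-.0795,.039,d(117),25); w=r.current_opening()*85; assert 34<w<42,w
x,y,a=slot("long",0); place(x,y,.039,a)
pick(.675,.069,.040,d(90),20); w=r.current_opening()*85; assert 22<w<30,w
x,y,a=slot("long",-.078); place(x,y,.040,a)
over(.5795,.1135,.2,d(33)); snap("side","side3")
E
```

```text
opening 37.221 mm force 25.6
lifted: opening 37.482 mm [-0.3  0.3 -0.4]
at floor F [ 0.4 -0.3 -0.9]
t 22.0
opening 26.168 mm force 21.4
lifted: opening 26.501 mm [-1.  -0.2 -0.2]
at floor F [ 0.3  0.2 -1.7]
t 33.7917
```

View pics/side3.png

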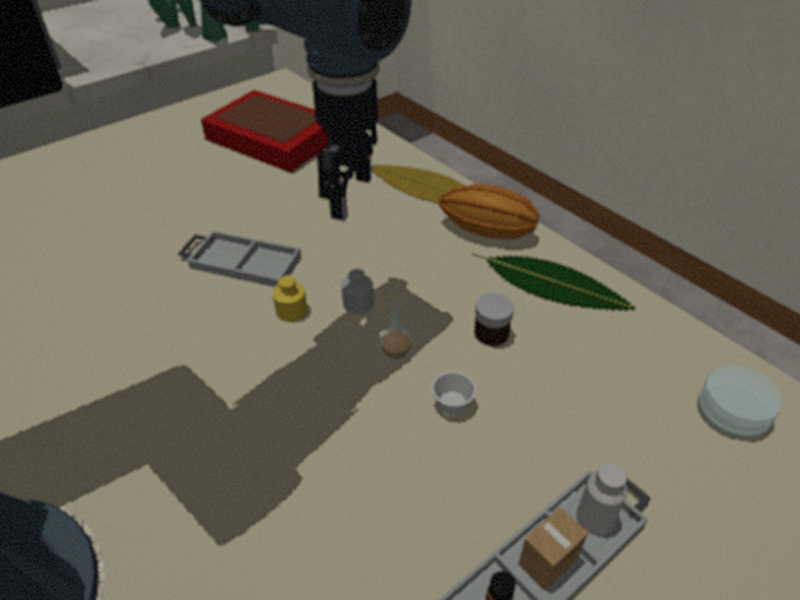

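The long tray holds bottle (605,500), carton (553,547) and vial (500,588), all upright. Flask and crucible have not moved. Weight and jar next.

```bash
python3 - <<'E'
from arm import *
d=np.deg2rad
pick(.5795,.1135,.036,d(33),60); w=r.current_opening()*85; assert 44<w<52,w
x,y,a=slot("short",-.039); place(x,y,.036,a)
pick(.6895,-.0605,.046,d(0),35); w=r.current_opening()*85; assert 49<w<58,w
x,y,a=slot("short",.039); place(x,y,.046,a)
over(.3,.0,.35,d(0)); snap("side","side4"); snap("top","top4")
E
```

```text
opening 45.896 mm force 61.4
lifted: opening 46.069 mm [ 0.   0.5 -4.7]
at floor F [-4.2 -2.   4.3]
t 44.825
opening 53.262 mm force 36.3
lifted: opening 52.769 mm [ 0.3 -0.5 -1. ]
at floor F [-2.2 -1.9  4. ]
t 55.775
```

View pics/side4.png

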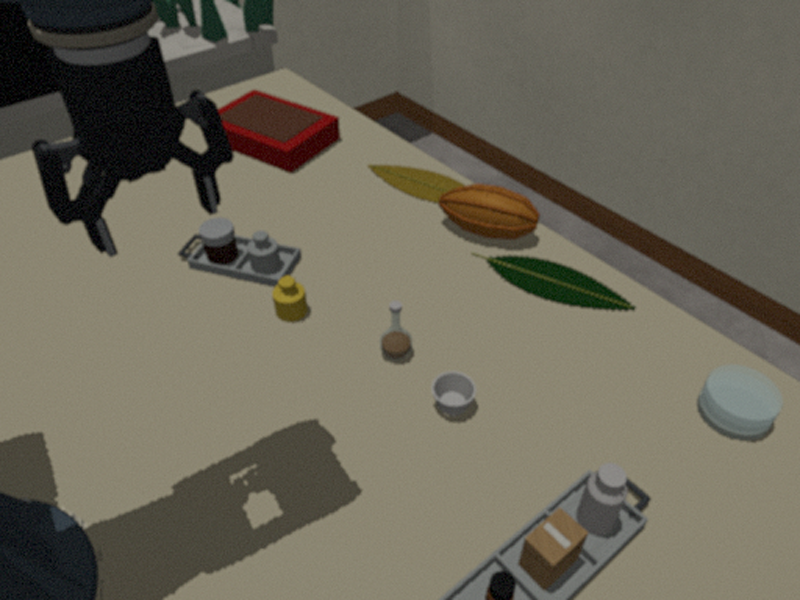

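View pics/top4.png

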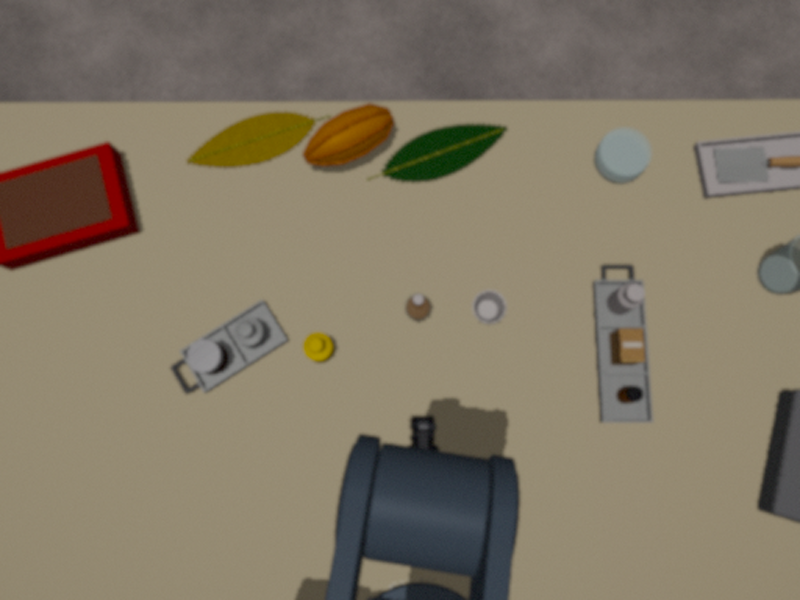

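```bash
python3 - <<'E'
from meas import *
import arm
d=dict(np.load("top4.npz")); d["depth"]=cv2.medianBlur(d["depth"],3); W=world(d)
T=dict(long=(.4917,-.341,np.deg2rad(-.3)),short=(.497,.3113,np.deg2rad(122.7)))
for k,t,dx in (("bottle","long",.078),("carton","long",0),("vial","long",-.078),("jar","short",.039),("weight","short",-.039)):
    x,y,_=arm.slot(t,dx); z=W[...,2]
    P=W[(np.hypot(W[...,0]-x,W[...,1]-y)<.04)&(abs(z-H[k]-.002)<.008)]
    cx,cy,a=T[t]; D=np.median(P,0)[:2]-(cx,cy)
    print(k,len(P),"tray xy",round(D[0]*np.cos(a)+D[1]*np.sin(a),4),round(-D[0]*np.sin(a)+D[1]*np.cos(a),4),"top",np.median(P[:,2]).round(4),"expected",H[k]+.004)
E
```

```text
bottle 116 tray xy 0.0778 0.0002 top 0.0942 expected 0.096
carton 349 tray xy -0.001 0.0004 top 0.0625 expected 0.064
vial 84 tray xy -0.0777 0.0 top 0.0637 expected 0.066
jar 374 tray xy 0.0384 0.0018 top 0.0604 expected 0.062
weight 79 tray xy -0.0393 0.0019 top 0.0646 expected 0.066
```

Both views show all five upright in their own compartments, with the flask at (418,305), the crucible at (488,306) and the yellow weight where they started. By depth, each is within 2 mm of its compartment's middle and at floor height.

```bash
python3 -c "
from cell import r
print(r.hand_in(), r.current_t())"
```

```text
the job is handed in; nothing more can be done
the job is handed in; nothing more can be done
```

Both kits are made up and the job is handed in: all five things stand upright on their tray floors, within about 2 mm of their compartments' middles, and the flask, crucible and yellow weight were left alone; no verdict came back at hand-in.

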